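# Zero the bench balance and weigh a silver bar

### The arm

A 6-joint arm with a two-finger parallel gripper is mounted at the origin on the work surface. World frame = base frame: x ahead of the robot, y to its left, z up, the work surface at z = 0. Lengths are in m, angles in rad, forces in N, time in s.
With the tool pointing down it reaches from about 0.4 to 0.825 m from the base axis. Payload 7 kg.
Tool frame: the origin (TCP) lies between the finger pads; the fingertips stand 8 mm ahead of it and the grasp point (between the pads) lies 11 mm behind it (arm.finger_overhang is the distance from the TCP to the fingertips, in m); z points along the fingers, y is the line along which they close (so a half turn about z gives the same grasp; the last joint's range is limited). The gripper opens to 88 mm and grips with 3 to 60 N. Pads are 19 mm wide; open, the fingers measure 130 mm over their backs; the gripper's body (78 mm by 193 mm) begins 47 mm behind the grasp point.
Start: joints at [1.48, 0.359, 0.012, 0, -1.224, -0.288], TCP at [0.25, 0.627, 0.235] pointing down, gripper open.
Joint ranges: [-3.07, 3.07], [-1.43, 2.12], [-1.02, 1.25], [-3.03, 1.67], [-3.05, -0], [-3.03, 3.03]. Speed limits (rad/s): [2.39, 2.39, 3.01, 3.14, 3.14, 3.14].

### API

Orientations are given as [roll, pitch, yaw] about the fixed x, y, z axes, in that order (R = Rz(yaw) Ry(pitch) Rx(roll)).
In Python, from station import arm gives the robot as it stands.
- The arm moves only by the tool move_arm, never from a script. Its argument "rows" is text: rows parted by semicolons, each of 7 numbers parted by spaces: the turn, a rotation vector about the tool's x, y, z in degrees, then the shift along the tool's x, y, z in m, then the finger opening in m, from 0 to 0.0876. A call has 1 to 8 rows; each row shifts and turns the commanded pose from where the row before left it, along the tool's axes as they then stand; what a row does not reach is not made up. A row lasts 1/8 s, in which the tool goes at most 62.5 mm and 10.7 degrees, less where a joint would pass 70% of its speed; a pose out of reach is approached as far as the arm can. A call is refused whole if a number of a shift passes 0.0625 or a number of a turn 10.7, either way. A call with a gripper value outside its range is refused whole. The fingers move at their own pace and stop on an object; "squeeze" is the grip in N (left out, the last holds). Time passes only in rows, so rows that do not move let the fingers close. It gives the time, the measured TCP pose, the force, the opening and the grip force at its end, in the units of the state.
- arm.get_state(): the state, without advancing time (a new reading comes with each control period).
- arm.grab_frame(name): name is "scene" or "top" or "wrist"; returns (picture, depth): 400x640x3 uint8, blue, green, red; 400x640 float32, m along the optical axis (not along the pixel's ray), 0 where there is no reading.
- arm.camera_model(name): a dict with "mtx" (3x3 intrinsics, pixels), "camera_from_world" (4x4, takes a point from world to camera coordinates); the wrist camera has in their place "mount" (4x4, takes a point from camera to tool coordinates, whose origin is the TCP and whose axes are the flange's). Camera axes: x right, y down, z forward; pixel columns grow to the right and rows downward; lengths in m; the calibration is good to about 2 mm. A picture is of the moment at which its call begins: read the wrist's pose just before it. camera_model takes no time and is no camera call.
- arm.job_done(): hands the job in; it is judged then, once.
The state is a dict: "t": time; "q": joint angles; "qd": joint speeds; "joint_efforts": joint torques, N m; "eef_pos": TCP position; "ee_rot": TCP orientation; "force": force on the tool from outside, world axes, zero at the start; "moment": the same for the moment, N m; "width": finger opening in m; "gripper_force": force on a finger pad.
Only numpy, scipy, OpenCV 4.12 (cv2) and the standard library are available. Lean on these libraries where they do the work, as an engineer would, in place of code of your own. Each camera call takes 0.05 s, during which the arm holds its last target. There are 200 camera calls.

### The job

With its pan still empty, zero the balance: press the long key on its front deck firmly but not hard, and hold it for a moment, without pressing the round or the square key. Then take the small silver bar from the soldering board, lay it gently flat in the middle of the balance's round pan and let go, swing the clear cover all the way shut, and take the hand away. Leave the other two castings on the board where they are, and do not press the long key again once the bar is on the pan.

Things in the scene. Friction and masses are not known exactly. Their poses are not given: they have to be found in the camera images.
- balance: Grey bench balance fixed to the bench, 250 long (x, from -130 to +120), 220 wide (y, +-110). Origin on the bench top, under its middle; x points from its front (keys) to its rear, y to its left, z up. The front deck (x -130 to -45) is 55 high and carries three keys in a row at x = -98, y = -50, 0 and +50. Behind it is a low draught chamber of clear walls 5 thick, 40 high (top at z = 95), x from -40 to 116, y from -100 to +100, open on top, with the pan inside.
- pan_center (a point): Centre of the top face of the fixed round steel weighing pan, 100 in diameter, with a thin edge bead; at (38, 0, 65) in the balance's frame. The chamber walls stand 30 above it.
- cover_hinge (a point): Middle of the cover's hinge line, at (38, 100, 98) in the balance's frame: the line runs along the balance's x axis on top of its left (+y) wall.
- cover (a joint): Angle of the clear cover with an aluminium edge frame: 0 = shut (level, on the chamber), about 1.6 to 1.85 at the start = standing up at the left side, stop at 1.95. The panel is 164 along the hinge, 200 from hinge to free edge, 4 thick (6 at the frame), with a tab 50 wide reaching 15 beyond the middle of the free edge. Stiff hinge: it stays where it is left (about 0.17 N m to move); push it over from its left side towards the right (-y of the balance) and down.
- long_key_top (a point): Centre of the top of the long membrane key (zero key): a white bar 36 long (balance y) by 14 wide (balance x), its top 4 above the deck (z = 59). It has almost no travel: spring to 1.5 at 8 N, then solid. It registers when pressed with more than 4 N for 0.3 s; more than 30 N damages it. It may be in any of the three places in the key row.
- long_key: The long key itself, origin at the middle of its underside, on the deck; z up.
- round_key_top (a point): Centre of the top of the round key, 16 in diameter, 4 high, same colour. Not to be pressed.
- round_key: The round key itself, origin at the middle of its underside.
- square_key_top (a point): Centre of the top of the square key, 15 by 15, 4 high, same colour. Not to be pressed.
- square_key: The square key itself, origin at the middle of its underside.
- bar_center (a point): Centre of the silver bar: a plain grey metal bar 44 long (its x) by 14 wide (its y) by 12 high (its z), about 80 g, lying flat on the board.
- bar: The silver bar itself, origin at the middle of its underside.
- board: Grey fixed soldering board 120 (x) by 190 (y) by 12 high, origin under its middle. Three castings lie on it in a row along its y, about 60 apart, in any order: the bar, a round button and a ring.
- button_center (a point): Centre of a solid round cast button, 26 in diameter, 11 high. Leave alone.
- bezel_center (a point): Centre of a cast ring lying flat, 28 outer diameter, 18 hole, 9 high. Leave alone.

How it is judged:
By the outcome, as a careful person would: the job done as asked, in the order asked, and still so for the second after the job is handed in, with the robot touching nothing.
It also fails if it takes over 72 s, if anything falls off the work surface, if the arm or the gripper's body presses on something with over 40 N, if the wrist force passes 120 N, or if a joint passes its speed limit or range.

## Working session

There is one attempt and no reset: what is moved stays moved. The work goes in short steps, Python scripts to look and compute and a tool call to move; the robot and the scene stay as the last step left them, time stands still between calls to the robot, and variables do not carry over. Pictures are saved under pics/ and viewed, at most 10 in all, crops included, and the job is handed in when it is done.

Besides the shell and the picture viewer there is one more tool, called after "Emit:" as a command line: name --argument value ..., lists and objects as JSON in quotes. move_arm: Moves the arm, as the interface text tells. Its arguments: {"type":"object","properties":{"rows":{"type":"string"},"squeeze":{"type":"number"}},"required":["rows"]}

```bash
mkdir -p pics; ls; cat > h.py <<'E'
import numpy as np, cv2
from scipy.spatial.transform import Rotation as R
from station import arm
def grab(n):
    s=arm.get_state(); im,d=arm.grab_frame(n); m=arm.camera_model(n); K=np.array(m["mtx"])
    if n=="wrist":
        T=np.eye(4); T[:3,:3]=R.from_euler("xyz",s["ee_rot"]).as_matrix(); T[:3,3]=s["eef_pos"]; W=T@np.array(m["mount"])
    else: W=np.linalg.inv(np.array(m["camera_from_world"]))
    return im,d,K,W
def pt(u,v,z,K,W):   # ray through pixel onto plane z
    r=W[:3,:3]@np.linalg.solve(K,[u,v,1]); o=W[:3,3]; return o+r*(z-o[2])/r[2]
def dp(u,v,d,K,W): # depth point
    return W[:3,:3]@(np.linalg.solve(K,[u,v,1])*d)+W[:3,3]
E
python3 - <<'E'
from h import *
print(arm.get_state())
for n in("scene","top"):
    im,d,K,W=grab(n); cv2.imwrite(f"pics/{n}0.png",im); np.savez(f"{n}0.npz",im=im,d=d,K=K,W=W); print(n,K,W.round(3))
E
```

```text
pics
{'t': 0.0, 'q': array([ 1.48007708e+00,  3.59356938e-01,  1.10640835e-02, -3.50533469e-04,
       -1.22411743e+00, -2.88083919e-01]), 'qd': array([ 0.0007271 , -0.00047664, -0.00051917,  0.00015703,  0.00123545,
       -0.00061665]), 'joint_efforts': array([-5.84591580e-04, -5.82714915e+01,  2.93070155e+01,  6.99751407e+00,
        7.01569792e-03, -1.58627681e-04]), 'eef_pos': array([0.24947837, 0.62668541, 0.23364426]), 'ee_rot': array([ 3.13995158e+00, -1.42646577e-04, -3.78922419e-01]), 'force': array([0.22673606, 0.42721446, 0.09091365]), 'moment': array([ 0.02281177, -0.02946151,  0.03362857]), 'gripper_force': 0.0, 'width': 0.08769490518035226}
scene [[375.38426239   0.         316.66601221]
 [  0.         375.38426239 192.77750547]
 [  0.           0.           1.        ]] [[ 0.879  0.303 -0.368  0.804]
 [ 0.476 -0.534  0.699 -0.558]
 [ 0.015 -0.79  -0.613  0.526]
 [ 0.     0.     0.     1.   ]]
top [[502.14847719   0.         318.14032839]
 [  0.         502.14847719 192.30327459]
 [  0.           0.           1.        ]] [[ 0.013 -0.986  0.165  0.408]
 [-1.    -0.01   0.02  -0.076]
 [-0.018 -0.165 -0.986  1.051]
 [ 0.     0.     0.     1.   ]]
```

View pics/top0.png

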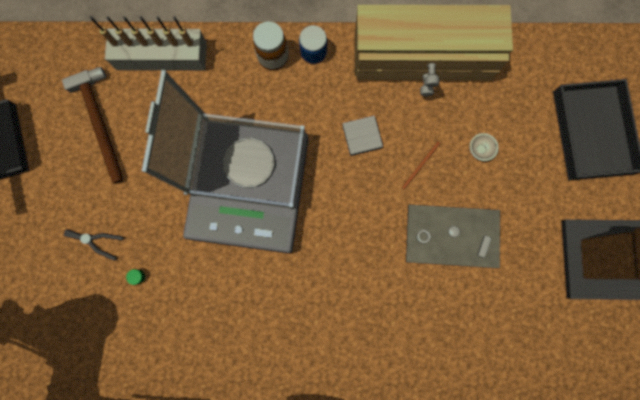

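View pics/scene0.png

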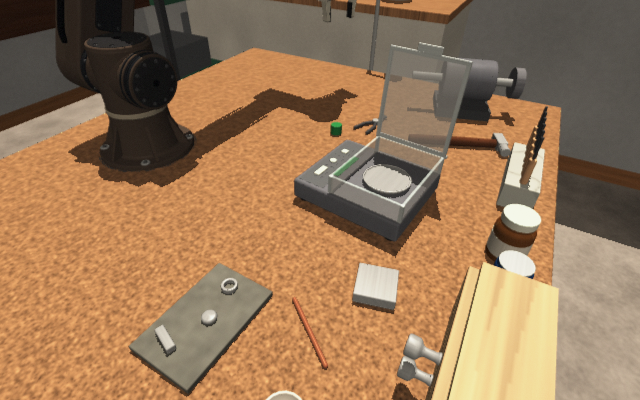

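The top view shows the balance with its pan at (249,163), square key (213,227), round key (238,230), long key (263,233) and the cover standing up on the left. The board has the ring (424,237), button (454,231) and bar (485,246).

```bash
python3 - <<'E'
from h import *
f=np.load("top0.npz"); im,d,K,W=[f[k] for k in("im","d","K","W")]
g=im.min(2).astype(int)
def comp(x0,x1,y0,y1,th):
    m=(g[y0:y1,x0:x1]>th).astype(np.uint8); n,l,st,c=cv2.connectedComponentsWithStats(m)
    for i in range(1,n):
        if st[i,4]>15:
            ys,xs=np.where(l==i); r=cv2.minAreaRect(np.c_[xs,ys].astype(np.float32)); yield c[i]+[x0,y0],st[i,4],r
for nm,box,th,z in(("keys",(190,295,215,245),140,.059),("cast",(412,498,210,262),115,.024),("pan",(222,278,135,190),130,.065)):
    for c,a,r in comp(*box,th):
        u,v=c; p=pt(u,v,z,K,W); print(nm,c.round(1),a,np.round(r[1],1),round(r[2],1),p.round(4),"depthpt",dp(u,v,d[int(round(v)),int(round(u))],K,W).round(3))
# deck corners, balance
for uv,z in(((185,240),0.055),((293,251),.055),((193,193),.095),((297,203),.095),((305,124),.095),((205,117),.095)): print(uv,pt(*uv,z,K,W).round(3))
for uv in((173,74),(148,166),(153,118),(160,104),(190,190),(204,117)): print(uv,dp(*uv,d[uv[1],uv[0]],K,W).round(3))
E
python3 -c "
import cv2
im=cv2.imread('pics/top0.png')[60:270,130:510]; cv2.imwrite('pics/topc.png',cv2.resize(im,None,fx=2.1,fy=2.1,interpolation=2))"
```

```text
keys [212.7 225.9] 49 [6. 7.] 90.0 [0.5042 0.1529 0.059 ] depthpt [0.504 0.153 0.058]
keys [237.7 229.1] 41 [6. 6.] 90.0 [0.4985 0.1027 0.059 ] depthpt [0.498 0.102 0.061]
keys [262.5 232.6] 117 [17.4  6.6] 7.1 [0.492  0.0533 0.059 ] depthpt [0.492 0.053 0.06 ]
cast [453.2 231.2] 68 [8. 8.] 90.0 [ 0.5024 -0.3313  0.024 ] depthpt [ 0.503 -0.332  0.021]
cast [420.7 239. ] 22 [10.7  5.4] 41.2 [ 0.4859 -0.2652  0.024 ] depthpt [ 0.487 -0.268  0.01 ]
cast [484.6 245.8] 103 [ 5.4 19.3] 18.4 [ 0.4736 -0.3937  0.024 ] depthpt [ 0.473 -0.393  0.027]
pan [250.2 163.1] 1509 [39.4 47.2] 15.3 [0.6315 0.0818 0.065 ] depthpt [0.631 0.082 0.065]
(185, 240) [0.476 0.208 0.055]
(293, 251) [ 0.457 -0.008  0.055]
(193, 193) [0.564 0.186 0.095]
(297, 203) [ 0.547 -0.016  0.095]
(305, 124) [ 0.705 -0.029  0.095]
(205, 117) [0.718 0.17  0.095]
(173, 74) [ 0.848  0.272 -0.002]
(148, 166) [0.574 0.205 0.292]
(153, 118) [0.647 0.197 0.307]
(160, 104) [0.675 0.193 0.29 ]
(190, 190) [0.569 0.191 0.099]
(204, 117) [0.719 0.174 0.089]
```

View pics/topc.png

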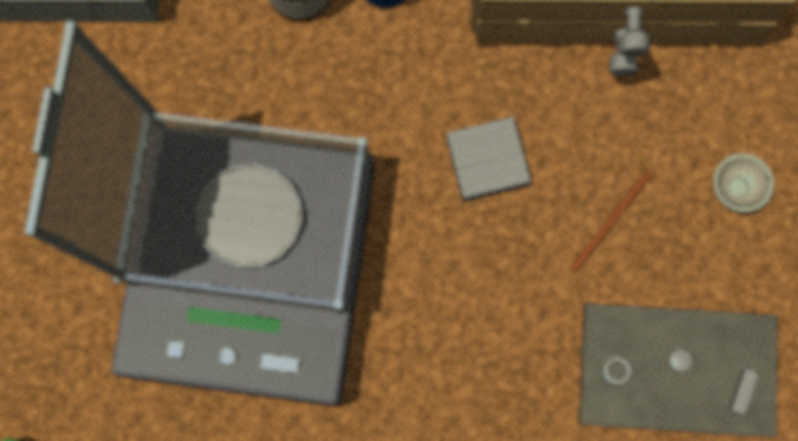

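```bash
cat >> h.py <<'E'
def to(x,y,z,yaw=None):
    s=arm.get_state(); M=R.from_euler("xyz",s["ee_rot"]); p=s["eef_pos"]
    print("t",round(s["t"],2),"pos",p.round(4),"rpy",np.degrees(s["ee_rot"]).round(2),"F",s["force"].round(1),"w",round(s["width"],4))
    print("shift (tool)",M.inv().apply(np.array([x,y,z])-p).round(4))
    if yaw is not None: print("turn",np.degrees((M.inv()*R.from_euler("xyz",[np.pi,0,np.radians(yaw)])).as_rotvec()).round(2))
yb=-7.0; XB=np.array([np.cos(np.radians(yb)),np.sin(np.radians(yb)),0]); YB=np.array([-XB[1],XB[0],0]); OB=np.array([.5957,.0908,0])
def B(x,y,z): return OB+XB*x+YB*y+[0,0,z]
E
python3 -c "
from h import *
print(arm.camera_model('wrist'))
for p in((-98,-50,59),(-98,50,59),(38,0,65),(38,100,98)): print(B(*np.array(p)/1000).round(4))"
```

```text
{'mtx': array([[320.04700013,   0.        , 317.72783667],
       [  0.        , 320.04700013, 201.40040336],
       [  0.        ,   0.        ,   1.        ]]), 'mount': array([[ 1.06600826e-03, -9.64696531e-01, -2.63361854e-01,
         7.13964631e-02],
       [ 9.99999428e-01,  1.00530148e-03,  3.65264719e-04,
        -4.98773716e-04],
       [-8.76115457e-05, -2.63362092e-01,  9.64697051e-01,
        -1.50903472e-01],
       [ 0.00000000e+00,  0.00000000e+00,  0.00000000e+00,
         1.00000000e+00]])}
[0.4923 0.0531 0.059 ]
[0.5045 0.1524 0.059 ]
[0.6334 0.0862 0.065 ]
[0.6456 0.1854 0.098 ]
```

Emit:
move_arm --rows "0 0 9.4 0 0 -0.02 0; 0 0 9.4 0 0 -0.02 0; 0 0 9.4 0 0 -0.02 0; 0 0 9.4 0 0 -0.02 0; 0 0 9.4 0 0 -0.02 0; 0 0 9.4 0 0 -0.02 0; 0 0 9.4 0 0 0 0; 0 0 9.4 0 0 0 0"

```text
t: 1.1
eef_pos: [0.2495, 0.627, 0.3543]
ee_rot: [3.141, -0.0, -1.697]
force: [0.2, -0.9, 0.3]
width: 0.0132
gripper_force: 0.0
```

Emit:
move_arm --rows "0 0 0 0.045 -0.0258 0 0; 0 0 0 0.045 -0.0258 0 0; 0 0 0 0.045 -0.0258 0 0; 0 0 0 0.045 -0.0258 0 0; 0 0 0 0.045 -0.0258 0 0; 0 0 0 0.045 -0.0258 0 0; 0 0 0 0.045 -0.0258 0 0; 0 0 0 0.045 -0.0258 0 0"

```text
t: 2.1
eef_pos: [0.4114, 0.2432, 0.3545]
ee_rot: [3.141, 0.0, -1.691]
force: [0.2, 0.0, 0.6]
width: 0.0004
gripper_force: 0.0
```

Emit:
move_arm --rows "0 0 0 0.0447 -0.0258 0 0; 0 0 0 0.0447 -0.0258 0 0; 0 0 0 0.0447 -0.0258 0 0; 0 0 0 0.0447 -0.0258 0 0; 0 0 0 0 0 0.05 0; 0 0 0 0 0 0.05 0; 0 0 0 0 0 0.05 0; 0 0 0 0 0 0 0"

```text
t: 3.1
eef_pos: [0.4898, 0.0539, 0.2014]
ee_rot: [3.135, -0.004, -1.692]
force: [0.4, -0.1, 0.6]
width: -0.0002
gripper_force: 0.0
```

```bash
python3 - <<'E'
from h import *
im,d,K,W=grab("wrist"); cv2.imwrite("pics/w1.png",im); np.savez("w1.npz",im=im,d=d,K=K,W=W)
g=im.min(2)
m=(g>150).astype(np.uint8); n,l,st,c=cv2.connectedComponentsWithStats(m)
for i in range(1,n):
    if st[i,4]>80:
        ys,xs=np.where(l==i); r=cv2.minAreaRect(np.c_[xs,ys].astype(np.float32)); u,v=r[0]; print(c[i].round(),st[i,4],np.round(r[1]),pt(*c[i],.059,K,W).round(4),dp(*c[i],d[int(c[i][1]),int(c[i][0])],K,W).round(3))
to(.4923,.0531,.07,-97)
E
```

```text
[60. 19.] 3021 [59. 74.] [ 0.6817 -0.1165  0.059 ] [ 0.705 -0.128  0.025]
[155. 194.] 16842 [212. 127.] [0.6418 0.0369 0.059 ] [0.643 0.037 0.056]
[284. 201.] 2767 [106.  56.] [0.522  0.0591 0.059 ] [0.522 0.059 0.058]
[ 80. 312.] 227 [39.  6.] [0.7517 0.152  0.059 ] [0.718 0.131 0.096]
t 3.15 pos [0.4917 0.0545 0.2043] rpy [ 1.7987e+02 -1.3000e-01 -9.6890e+01] F [0.1 0.2 1.1] w 0.0004
shift (tool) [ 0.0011 -0.001   0.1343]
turn [ 0.13 -0.13  0.11]
```

View pics/w1.png

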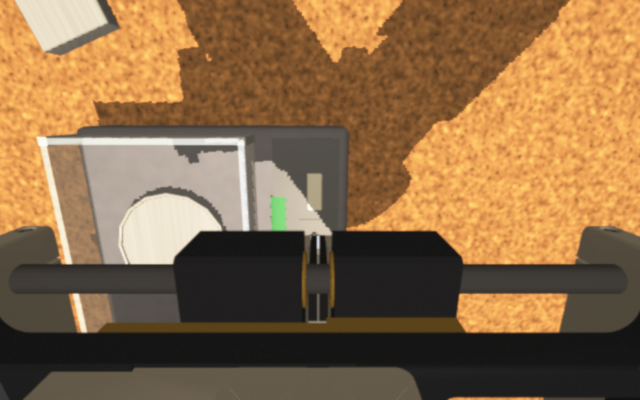

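The wrist view shows the long key in shadow at about (314,191), just ahead of the closed fingers, with the pan at (170,230).

```bash
python3 - <<'E'
from h import *
f=np.load("w1.npz"); im,K,W=f["im"],f["K"],f["W"]
c=im[165:230,298:332].astype(int).min(2); print(c[::5,::3])
for u,v in((306.5,173),(322.5,173),(306.5,210),(322.5,210),(314.5,191.5)): print(pt(u,v,.059,K,W).round(4))
E
```

```text
[[ 73  73  74  73  73  74  73  74  73  73  74  74]
 [ 73  73  73  73  73  73  73  73  73  73  73  73]
 [ 71  73  72 114 135 135 136 134  89  72  73  72]
 [ 72  72  72 110 136 136 136 135  87  72  73  72]
 [ 73  73  72 109 134 133 134 134  87  72  72  72]
 [156  94  72 110 134 134 134 133  87  72  73  73]
 [178 178  96 109 134 134 134 133  86  73  73  72]
 [177 179 179 125 133 134 135 133  84  71  71  73]
 [177 179 180 212 169 133 133 132  84  71  71  71]
 [176 179 179 180 222 179  99  94  74  71  71  71]
 [176 177 179 180 179 181 179 116  70  71  71  71]
 [176 173 175 175 176 177 177 178 122  71  70  71]
 [176 179 179 180 181 182 184 184 185 127  72  71]]
[0.4976 0.0346 0.059 ]
[0.4829 0.0364 0.059 ]
[0.5022 0.0701 0.059 ]
[0.487 0.072 0.059]
[0.4924 0.053  0.059 ]
```

Emit:
move_arm --rows "0 0 0 0.0012 -0.0008 0.03 0; 0 0 0 0 0 0.03 0; 0 0 0 0 0 0.03 0; 0 0 0 0 0 0.03 0; 0 0 0 0 0 0.008 0; 0 0 0 0 0 0 0; 0 0 0 0 0 0 0"

```text
t: 4.03
eef_pos: [0.4941, 0.0543, 0.0782]
ee_rot: [-3.139, 0.001, -1.691]
force: [0.2, -0.3, -0.5]
width: 0.0007
gripper_force: 0.0
```

Emit:
move_arm --rows "0 0 0 0 0 0.004 0; 0 0 0 0 0 0.003 0; 0 0 0 0 0 0.001 0; 0 0 0 0 0 0.001 0; 0 0 0 0 0 0 0"

```text
t: 4.65
eef_pos: [0.4928, 0.0537, 0.0675]
ee_rot: [3.141, -0.0, -1.691]
force: [-0.3, 1.0, -0.1]
width: 0.0003
gripper_force: 0.0
```

```bash
python3 -c "
from h import *
to(.4924,.053,.067,-97)"
```

```text
t 4.65 pos [0.4928 0.0537 0.0675] rpy [ 1.7999e+02 -1.0000e-02 -9.6900e+01] F [-0.3  1.  -0.1] w 0.0003
shift (tool) [0.0008 0.0003 0.0005]
turn [ 0.01 -0.01  0.1 ]
```

Emit:
move_arm --rows "0 0 0 0 0 0.001 0; 0 0 0 0 0 0 0"

```text
t: 4.9
eef_pos: [0.4929, 0.0537, 0.0667]
ee_rot: [-3.142, -0.0, -1.691]
force: [-0.6, 1.0, 1.9]
width: 0.0005
gripper_force: 1.5
```

Emit:
move_arm --rows "0 0 0 0 0 0.001 0; 0 0 0 0 0 0 0"

```text
t: 5.15
eef_pos: [0.493, 0.0537, 0.0659]
ee_rot: [-3.141, 0.0, -1.691]
force: [-2.4, -0.4, 6.3]
width: 0.0007
gripper_force: 3.5
```

Emit:
move_arm --rows "0 0 0 0 0 0.0005 0; 0 0 0 0 0 0 0"

```text
t: 5.4
eef_pos: [0.493, 0.0537, 0.0657]
ee_rot: [-3.141, 0.0, -1.691]
force: [-3.4, 0.7, 11.2]
width: 0.0002
gripper_force: 5.2
```

Emit:
move_arm --rows "0 0 0 0 0 0 0; 0 0 0 0 0 0 0; 0 0 0 0 0 0 0; 0 0 0 0 0 0 0; 0 0 0 0 0 0 0; 0 0 0 0 0 0 0"

```text
t: 6.15
eef_pos: [0.493, 0.0538, 0.0658]
ee_rot: [-3.141, 0.0, -1.691]
force: [-3.9, 0.1, 9.7]
width: 0.0009
gripper_force: 5.1
```

Emit:
move_arm --rows "0 0 0 0 0 -0.01 0; 0 0 0 0 0 -0.04 0; 0 0 0 0 0 -0.05 0.03; 0 0 0 0 0 -0.04 0.03; 0 0 0 0 0 0 0.03"

```text
t: 6.78
eef_pos: [0.4946, 0.0544, 0.2087]
ee_rot: [-3.136, 0.003, -1.691]
force: [-0.1, 0.9, -0.4]
width: 0.025
gripper_force: 0.0
```

```bash
python3 - <<'E'
from h import *
to(.4736,-.3937,.2,-18.4)
im,d,K,W=grab("top"); 
a=np.load("top0.npz")["im"][190:245,190:300]; b=im[190:245,190:300]
cv2.imwrite("pics/disp.png",cv2.resize(np.hstack([a,b]),None,fx=3.5,fy=3.5,interpolation=2))
E
```

```text
t 6.78 pos [0.4946 0.0544 0.2087] rpy [-179.67    0.19  -96.88] F [-0.1  0.9 -0.4] w 0.025
shift (tool) [ 0.4474 -0.0328  0.0074]
turn [-4.100e-01 -7.000e-02 -7.848e+01]
```

Emit:
move_arm --rows "0 0 0 0.055 -0.004 0 0.03; 0 0 0 0.055 -0.004 0 0.03; 0 0 0 0.055 -0.004 0 0.03; 0 0 0 0.055 -0.004 0 0.03; 0 0 0 0.055 -0.004 0 0.03; 0 0 0 0.055 -0.004 0 0.03; 0 0 0 0.055 -0.004 0 0.03; 0 0 0 0.055 -0.004 0 0.03"

```text
t: 7.82
eef_pos: [0.4708, -0.3884, 0.2035]
ee_rot: [3.139, 0.001, -1.691]
force: [1.7, 0.8, 0.1]
width: 0.03
gripper_force: 0.0
```

Emit:
move_arm --rows "0 0 -9.8 0 0 0 0.03; 0 0 -9.8 0 0 0 0.03; 0 0 -9.8 0 0 0 0.03; 0 0 -9.8 0 0 0 0.03; 0 0 -9.8 0 0 0 0.03; 0 0 -9.8 0 0 0 0.03; 0 0 -9.8 0 0 0 0.03; 0 0 -9.8 0 0 0 0.03"

```text
t: 8.82
eef_pos: [0.471, -0.3865, 0.2033]
ee_rot: [-3.141, 0.003, -0.318]
force: [1.4, 0.5, -0.6]
width: 0.0303
gripper_force: 0.0
```

Emit:
move_arm --rows "0 0 0 -0.045 0 0.02 0.03; 0 0 0 0 0 0 0.03; 0 0 0 0 0 0 0.03"

```text
t: 9.2
eef_pos: [0.4289, -0.3727, 0.1845]
ee_rot: [3.142, 0.001, -0.323]
force: [0.4, 0.2, 0.3]
width: 0.0302
gripper_force: 0.0
```

```bash
python3 - <<'E'
from h import *
to(.4736,-.3937,.1,-18.4)
im,d,K,W=grab("wrist"); cv2.imwrite("pics/w2.png",im); np.savez("w2.npz",im=im,d=d,K=K,W=W)
c=np.linalg.inv(W)@[.4736,-.3937,.024,1]; print((K@c[:3]/c[2])[:2])
E
```

```text
t 9.2 pos [ 0.4289 -0.3727  0.1845] rpy [ 1.800e+02  6.000e-02 -1.851e+01] F [0.4 0.2 0.3] w 0.0302
shift (tool) [0.0491 0.0058 0.0845]
turn [ 0.    0.06 -0.11]
[324.17966142 138.09981266]
```

View pics/w2.png

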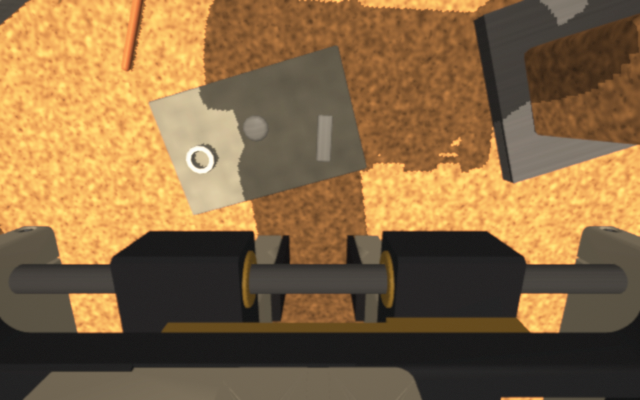

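The wrist view shows the bar at (324,138), in shadow and nearly upright in the image. The button is at (255,128) and the ring at (201,159).

```bash
python3 - <<'E'
from h import *
f=np.load("w2.npz"); im,d,K,W=[f[k] for k in("im","d","K","W")]
g=im.min(2).astype(int); x0,y0=305,105; s=g[y0:172,x0:345]; print(s[::6,::4])
m=(s>s[2,2]+14).astype(np.uint8); n,l,st,c=cv2.connectedComponentsWithStats(m); i=1+st[1:,4].argmax()
ys,xs=np.where(l==i); r=cv2.minAreaRect(np.c_[xs+x0,ys+y0].astype(np.float32)); print(r)
q=np.array([pt(*p,.024,K,W)[:2] for p in cv2.boxPoints(r)]); print(q.round(4),q.mean(0).round(4),np.linalg.norm(q-np.roll(q,1,0),axis=1).round(4))
e=q-np.roll(q,1,0); e=e[np.linalg.norm(e,axis=1).argmax()]; print("yaw",np.degrees(np.arctan2(e[1],e[0])))
yaw=np.degrees(np.arctan(e[1]/e[0])); to(*q.mean(0),.0235,yaw)
E
```

```text
[[ 77  78  78  79  78  80  80  79  77  77]
 [ 78  80  80  80  79  79  79  79  79  79]
 [ 78  78  79  82 129 127 123  78  78  78]
 [ 78  79  78  84 130 127 123  78  76  76]
 [ 80  77  77  90 129 128 122  80  77  77]
 [ 80  80  78  97 127 127 120  77  78  77]
 [ 79  79  78 100 125 125 117  77  76  76]
 [ 79  80  79 101 122 125 113  75  72  73]
 [ 77  78  77 103 121 123 108  74  71  71]
 [ 75  76  75 104 117 120 104  75  73  73]
 [ 75  74  75  74  75  76  77  75  74  76]
 [ 75  73  72  72  75  76  78  80  80  79]]
((323.7747802734375, 137.85671997070312), (13.989656448364258, 46.158180236816406), 2.2025983333587646)
[[ 0.4556 -0.3793]
 [ 0.4962 -0.3947]
 [ 0.4916 -0.407 ]
 [ 0.4508 -0.3921]] [ 0.4736 -0.3933] [0.0136 0.0434 0.0131 0.0434]
yaw 159.92802292612808
t 9.25 pos [ 0.4295 -0.3729  0.1848] rpy [ 1.7999e+02  1.0000e-02 -1.8500e+01] F [ 0.9 -0.5  0.1] w 0.0299
shift (tool) [0.0483 0.0053 0.1613]
turn [0.01 0.01 1.57]
```

Emit:
move_arm --rows "0 0 1.6 0 0 0 0.03; 0 0 0 0.0484 0.004 0.03 0.03; 0 0 0 0 0 0.04 0.03; 0 0 0 0 0 0.04 0.03; 0 0 0 0 0 0.03 0.03; 0 0 0 0 0 0.01 0.03; 0 0 0 0 0 0 0.03; 0 0 0 0 0 0 0.03"

```text
t: 10.25
eef_pos: [0.4742, -0.3935, 0.0365]
ee_rot: [3.141, -0.002, -0.351]
force: [0.3, -0.5, 0.7]
width: 0.0303
gripper_force: 0.0
```

```bash
python3 -c "
from h import *
to(.4736,-.3933,.0235,-20.1)"
```

```text
t 10.25 pos [ 0.4742 -0.3935  0.0365] rpy [ 1.7998e+02 -1.3000e-01 -2.0100e+01] F [ 0.3 -0.5  0.7] w 0.0303
shift (tool) [-0.0007 -0.      0.013 ]
turn [ 0.02 -0.13  0.  ]
```

Emit:
move_arm --rows "0 0 0 0 0 0.008 0.03; 0 0 0 0 0 0.005 0.03; 0 0 0 0 0 0 0.03; 0 0 0 0 0 0 0.012; 0 0 0 0 0 0 0.008; 0 0 0 0 0 0 0.008; 0 0 0 0 0 0 0.008; 0 0 0 0 0 0 0.008" --squeeze 15

```text
t: 11.25
eef_pos: [0.4732, -0.3931, 0.0222]
ee_rot: [3.141, -0.0, -0.351]
force: [1.6, 0.8, 1.2]
width: 0.0137
gripper_force: 15.0
```

Emit:
move_arm --rows "0 0 0 0 0 0 0.008; 0 0 0 0 0 -0.005 0.008; 0 0 0 0 0 -0.02 0.008; 0 0 0 0 0 -0.04 0.008; 0 0 0 0 0 -0.04 0.008; 0 0 0 0 0 -0.05 0.008; 0 0 0 0 0 -0.03 0.008; 0 0 0 0 0 0 0.008"

```text
t: 12.25
eef_pos: [0.4743, -0.3936, 0.2103]
ee_rot: [3.141, -0.005, -0.351]
force: [-0.2, -0.2, 0.1]
width: 0.014
gripper_force: 15.0
```

Emit:
move_arm --rows "0 0 9.6 0 0 0 0.008; 0 0 9.6 0 0 0 0.008; 0 0 9.6 0 0 0 0.008; 0 0 9.6 0 0 0 0.008; 0 0 9.6 0 0 0 0.008; 0 0 9.6 0 0 0 0.008; 0 0 9.6 0 0 0 0.008; 0 0 9.6 0 0 0 0.008"

```text
t: 13.25
eef_pos: [0.4725, -0.3926, 0.2057]
ee_rot: [3.14, 0.001, -1.697]
force: [-0.4, 0.0, -0.8]
width: 0.0134
gripper_force: 15.0
```

Emit:
move_arm --rows "0 0 0 -0.05 -0.01 0 0.008; 0 0 0 -0.05 -0.01 0 0.008; 0 0 0 -0.05 -0.01 0 0.008; 0 0 0 -0.05 -0.01 0 0.008; 0 0 0 -0.05 -0.01 0 0.008; 0 0 0 -0.05 -0.01 0 0.008; 0 0 0 -0.05 -0.01 0 0.008; 0 0 0 -0.05 -0.01 0 0.008"

```text
t: 14.25
eef_pos: [0.6002, -0.0039, 0.206]
ee_rot: [3.14, -0.0, -1.691]
force: [1.3, -1.3, -0.1]
width: 0.0137
gripper_force: 15.0
```

Emit:
move_arm --rows "0 0 0 -0.05 -0.01 0 0.008; 0 0 0 -0.04 -0.01 0 0.008; 0 0 0 0 0 0 0.008; 0 0 0 0 0 0 0.008"

```text
t: 14.75
eef_pos: [0.6306, 0.0812, 0.2059]
ee_rot: [3.14, -0.001, -1.691]
force: [0.2, -0.4, -0.2]
width: 0.0141
gripper_force: 15.0
```

```bash
python3 - <<'E'
from h import *
to(.6334,.0862,.0752,-97)
im,d,K,W=grab("wrist"); cv2.imwrite("pics/w3.png",im); np.savez("w3.npz",im=im,d=d,K=K,W=W)
E
```

```text
t 14.75 pos [0.6306 0.0812 0.2059] rpy [ 1.7988e+02 -5.0000e-02 -9.6890e+01] F [ 0.2 -0.4 -0.2] w 0.0141
shift (tool) [-0.0054 -0.0025  0.1307]
turn [ 0.12 -0.05  0.11]
```

View pics/w3.png

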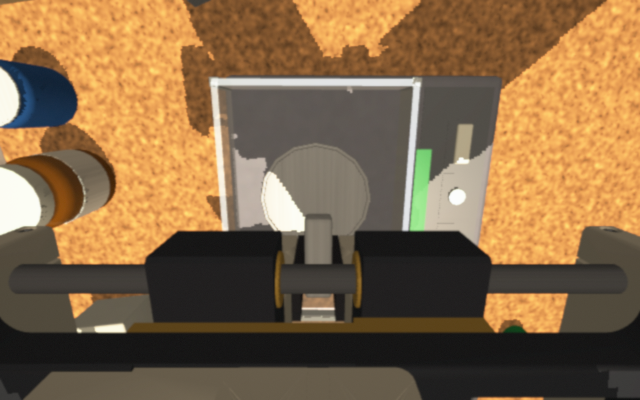

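The wrist view shows the bar gripped at (318,240), over the pan. The pan spans columns 261–370 with its top edge at row 144.

```bash
python3 - <<'E'
from h import *
f=np.load("w3.npz"); K,W=f["K"],f["W"]
P=np.array([pt(*p,.065,K,W)[:2] for p in((316,144),(261,193),(370,197),(277,158),(355,158))])
from scipy.optimize import least_squares
r=least_squares(lambda c:np.hypot(*(P-c[:2]).T)-c[2],[.633,.086,.05]); print(r.x.round(4),r.fun.round(4),P.round(4))
E
```

```text
[0.6336 0.087  0.0515] [-0.0008  0.     -0.0003  0.0003  0.0008] [[0.6272 0.0367]
 [0.6839 0.0757]
 [0.5826 0.0918]
 [0.664  0.045 ]
 [0.5934 0.0535]]
```

Emit:
move_arm --rows "0 0 0 -0.0057 -0.0025 0.03 0.008; 0 0 0 0 0 0.035 0.008; 0 0 0 0 0 0.03 0.008; 0 0 0 0 0 0.02 0.008; 0 0 0 0 0 0.008 0.008; 0 0 0 0 0 0 0.008; 0 0 0 0 0 0 0.008"

```text
t: 15.68
eef_pos: [0.6351, 0.0866, 0.0852]
ee_rot: [-3.14, 0.001, -1.691]
force: [0.6, -0.3, -0.1]
width: 0.0139
gripper_force: 15.0
```

```bash
python3 -c "
from h import *
to(.6335,.0865,.0752,-97)"
```

```text
t 15.68 pos [0.6351 0.0866 0.0852] rpy [-1.7992e+02  4.0000e-02 -9.6920e+01] F [ 0.6 -0.3 -0.1] w 0.0139
shift (tool) [0.0003 0.0016 0.01  ]
turn [-0.08  0.04  0.08]
```

Emit:
move_arm --rows "0 0 0 0 0.0015 0.004 0.008; 0 0 0 0 0 0.002 0.008; 0 0 0 0 0 0.0015 0.008; 0 0 0 0 0 0 0.008; 0 0 0 0 0 0 0.008"

```text
t: 16.3
eef_pos: [0.6331, 0.087, 0.0766]
ee_rot: [-3.141, 0.0, -1.691]
force: [1.2, 0.0, -0.0]
width: 0.0139
gripper_force: 15.0
```

Emit:
move_arm --rows "0 0 0 0 0 0.0005 0.008; 0 0 0 0 0 0.0005 0.008; 0 0 0 0 0 0 0.008"

```text
t: 16.68
eef_pos: [0.633, 0.0869, 0.0755]
ee_rot: [3.142, -0.0, -1.691]
force: [-0.3, -0.6, -0.7]
width: 0.0139
gripper_force: 15.0
```

Emit:
move_arm --rows "0 0 0 0 0 0.0004 0.008; 0 0 0 0 0 0.0004 0.008; 0 0 0 0 0 0 0.008"

```text
t: 17.05
eef_pos: [0.6331, 0.0869, 0.0752]
ee_rot: [-3.141, 0.0, -1.691]
force: [-1.1, 0.3, 5.1]
width: 0.0137
gripper_force: 15.0
```

Emit:
move_arm --rows "0 0 0 0 0 -0.0004 0.016; 0 0 0 0 0 0 0.02; 0 0 0 0 0 0 0.03; 0 0 0 0 0 0 0.03; 0 0 0 0 0 -0.01 0.03; 0 0 0 0 0 -0.03 0.03; 0 0 0 0 0 -0.05 0.03; 0 0 0 0 0 -0.05 0"

```text
t: 18.05
eef_pos: [0.6329, 0.0868, 0.2173]
ee_rot: [-3.141, -0.0, -1.691]
force: [1.5, -0.6, -0.7]
width: 0.0243
gripper_force: 0.0
```

Emit:
move_arm --rows "0 0 0 0 0 -0.05 0; 0 0 0 0 0 -0.05 0; 0 0 0 0 0 -0.05 0; 0 0 0 0 0 -0.02 0; 0 0 0 0 0 0 0"

```text
t: 18.68
eef_pos: [0.6334, 0.0869, 0.3881]
ee_rot: [-3.138, 0.002, -1.691]
force: [-0.8, -0.0, -0.1]
width: 0.0006
gripper_force: 0.0
```

```bash
python3 - <<'E'
from h import *
im,d,K,W=grab("scene"); np.savez("s1.npz",im=im,d=d,K=K,W=W)
cv2.imwrite("pics/s1.png",cv2.resize(im[20:250,270:480],None,fx=2.6,fy=2.6,interpolation=2))
print("left pos of cover"); to(*B(.038,.180,.38),-97)
E
```

```text
left pos of cover
t 18.73 pos [0.6329 0.087  0.3862] rpy [-1.7992e+02  6.0000e-02 -9.6900e+01] F [-0.4 -0.2  0.5] w 0.0002
shift (tool) [-0.1793 -0.0009  0.0064]
turn [-0.08  0.06  0.1 ]
```

View pics/s1.png

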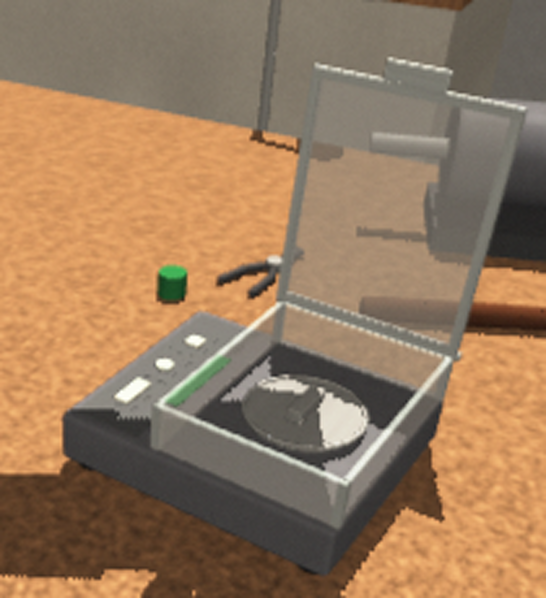

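The scene crop shows the bar lying flat in the middle of the pan, at (300,405) in the crop, with the cover still upright. Next I move to the left of the cover and work out the arc.

Emit:
move_arm --rows "0 0 0 -0.045 0 0 0; 0 0 0 -0.045 0 0 0; 0 0 0 -0.045 0 0 0; 0 0 0 -0.045 -0.001 0 0; 0 0 0 0 0 0.04 0; 0 0 0 0 0 0.04 0; 0 0 0 0 0 0.03 0; 0 0 0 0 0 0 0"

```text
t: 19.73
eef_pos: [0.654, 0.2647, 0.2712]
ee_rot: [3.136, -0.004, -1.691]
force: [-0.5, -0.2, 0.6]
width: 0.0007
gripper_force: 0.0
```

```bash
python3 - <<'E'
from h import *
th=np.radians([96]+list(range(90,0,-6))+[3]); r=.17; o=.003
y=.1-r*np.cos(th)+o*np.sin(th)+.0095; z=.098+r*np.sin(th)+o*np.cos(th)+.008
for i in range(len(th)): print(round(np.degrees(th[i])),y[i].round(4),z[i].round(4),"dx",(-(y[i]-y[i-1])).round(4),"dz",(-(z[i]-z[i-1])).round(4))
to(*B(.038,y[0],z[0]),-97)
E
```

```text
96 0.1303 0.2748 dx -0.1904 dz -0.1569
90 0.1125 0.276 dx 0.0178 dz -0.0012
84 0.0947 0.2754 dx 0.0178 dz 0.0006
78 0.0771 0.2729 dx 0.0176 dz 0.0025
72 0.0598 0.2686 dx 0.0173 dz 0.0043
66 0.0431 0.2625 dx 0.0167 dz 0.0061
60 0.0271 0.2547 dx 0.016 dz 0.0078
54 0.012 0.2453 dx 0.0151 dz 0.0094
48 -0.002 0.2343 dx 0.014 dz 0.011
42 -0.0148 0.222 dx 0.0128 dz 0.0124
36 -0.0263 0.2084 dx 0.0114 dz 0.0136
30 -0.0362 0.1936 dx 0.01 dz 0.0148
24 -0.0446 0.1779 dx 0.0084 dz 0.0157
18 -0.0513 0.1614 dx 0.0067 dz 0.0165
12 -0.0562 0.1443 dx 0.0049 dz 0.0171
6 -0.0593 0.1268 dx 0.0031 dz 0.0175
3 -0.0601 0.1179 dx 0.0009 dz 0.0089
t 19.73 pos [0.654  0.2647 0.2712] rpy [179.68  -0.25 -96.91] F [-0.5 -0.2  0.6] w 0.0007
shift (tool) [ 0.0494 -0.0013 -0.0033]
turn [ 0.32 -0.25  0.09]
```

Emit:
move_arm --rows "0 0 0 0.017 0 0 0; 0 0 0 0.017 0 0 0; 0 0 0 0.015 0 0 0; 0 0 0 0.0178 0 0 0; 0 0 0 0.0178 0 0 0; 0 0 0 0.0176 0 0.0025 0"

```text
t: 20.48
eef_pos: [0.6433, 0.1628, 0.273]
ee_rot: [-3.141, 0.0, -1.691]
force: [1.0, 0.2, 0.2]
width: 0.0003
gripper_force: 0.5
```

```bash
python3 -c "
from h import *
to(*B(.038,.0771,.2729),-97)"
```

```text
t 20.48 pos [0.6433 0.1628 0.273 ] rpy [-1.7997e+02  2.0000e-02 -9.6910e+01] F [1.  0.2 0.2] w 0.0003
shift (tool) [0.0002 0.0005 0.0001]
turn [-0.03  0.02  0.09]
```

Emit:
move_arm --rows "0 0 0 0.0173 0 0.0043 0; 0 0 0 0.0167 0 0.0061 0; 0 0 0 0.016 0 0.0078 0; 0 0 0 0.0151 0 0.0094 0; 0 0 0 0.014 0 0.011 0; 0 0 0 0.0128 0 0.0124 0"

```text
t: 21.22
eef_pos: [0.6321, 0.0719, 0.2207]
ee_rot: [3.141, -0.0, -1.691]
force: [-0.2, 0.5, 1.1]
width: 0.0006
gripper_force: 0.3
```

```bash
python3 - <<'E'
from h import *
to(*B(.038,-.0148,.2220),-97)
im,d,K,W=grab("scene")
cv2.imwrite("pics/s2.png",cv2.resize(im[20:250,270:480],None,fx=2.6,fy=2.6,interpolation=2))
E
```

```text
t 21.23 pos [0.6321 0.0719 0.2207] rpy [ 1.7999e+02 -1.0000e-02 -9.6910e+01] F [-0.2  0.5  1.1] w 0.0006
shift (tool) [ 0.0005  0.0004 -0.0013]
turn [ 0.01 -0.01  0.09]
```

View pics/s2.png

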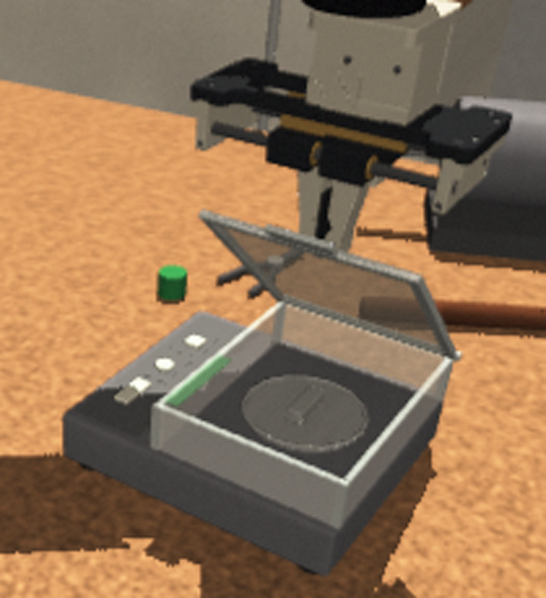

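The cover is following the fingers, now at roughly 40°, with the fingertips at (330,245) in the crop. The bar is undisturbed on the pan.

Emit:
move_arm --rows "0 0 0 0.0114 0 0.0136 0; 0 0 0 0.01 0 0.0148 0; 0 0 0 0.0084 0 0.0157 0; 0 0 0 0.0067 0 0.0165 0; 0 0 0 0.0049 0 0.0171 0; 0 0 0 0.003 0 0.016 0; 0 0 0 0 0 0 0"

```text
t: 22.15
eef_pos: [0.626, 0.0284, 0.1261]
ee_rot: [3.139, -0.001, -1.692]
force: [-0.5, 0.4, 0.9]
width: 0.0005
gripper_force: 0.0
```

Emit:
move_arm --rows "0 0 0 0 0 0.006 0; 0 0 0 0 0 0.004 0; 0 0 0 0 0 0.002 0; 0 0 0 0 0 0 0"

```text
t: 22.65
eef_pos: [0.6269, 0.0288, 0.116]
ee_rot: [-3.142, 0.0, -1.691]
force: [-0.2, -0.3, 0.2]
width: 0.0003
gripper_force: 0.0
```

Emit:
move_arm --rows "0 0 0 0 0 0.002 0; 0 0 0 0 0 0.001 0; 0 0 0 0 0 0.001 0; 0 0 0 0 0 0.001 0; 0 0 0 0 0 0 0"

```text
t: 23.28
eef_pos: [0.6269, 0.0287, 0.1108]
ee_rot: [3.141, -0.0, -1.691]
force: [0.2, -0.4, 0.5]
width: 0.0005
gripper_force: 0.0
```

Emit:
move_arm --rows "0 0 0 0 0 0.001 0; 0 0 0 0 0 0.001 0; 0 0 0 0 0 0 0"

```text
t: 23.65
eef_pos: [0.6269, 0.0287, 0.1088]
ee_rot: [3.141, -0.0, -1.691]
force: [0.3, -0.6, -0.9]
width: 0.0002
gripper_force: 0.0
```

Emit:
move_arm --rows "0 0 0 0 0 0.0008 0; 0 0 0 0 0 0.0007 0; 0 0 0 0 0 0 0"

```text
t: 24.02
eef_pos: [0.627, 0.0287, 0.1082]
ee_rot: [-3.141, -0.0, -1.691]
force: [-1.3, 1.1, 5.9]
width: 0.001
gripper_force: 3.0
```

Emit:
move_arm --rows "0 0 0 0 0 0.0006 0; 0 0 0 0 0 0 0; 0 0 0 0 0 0 0"

```text
t: 24.4
eef_pos: [0.6271, 0.0287, 0.1082]
ee_rot: [-3.141, 0.0, -1.691]
force: [-4.7, -0.0, 9.1]
width: 0.0006
gripper_force: 4.8
```

Emit:
move_arm --rows "0 0 0 0 0 -0.005 0; 0 0 0 0 0 -0.04 0; 0 0 0 0 0 -0.05 0; 0 0 0 0.05 0 -0.05 0; 0 0 0 0.05 0 0 0; 0 0 0 0.05 0 0 0; 0 0 0 0.05 0 0 0; 0 0 0 0 0 0 0"

```text
t: 25.4
eef_pos: [0.6028, -0.167, 0.2459]
ee_rot: [3.141, -0.0, -1.695]
force: [0.6, 0.1, -0.5]
width: 0.0004
gripper_force: 0.0
```

```bash
python3 - <<'E'
from h import *
im,d,K,W=grab("scene")
cv2.imwrite("pics/s3.png",im)
im,d,K,W=grab("top"); cv2.imwrite("pics/t3.png",im)
cv2.imwrite("pics/tc.png",np.hstack([cv2.resize(cv2.imread("pics/s3.png")[90:250,270:470],None,fx=2,fy=2,interpolation=2),cv2.resize(im[90:250,160:350],None,fx=2,fy=2,interpolation=2)]))
E
```

```text
(no output)
```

View pics/tc.png

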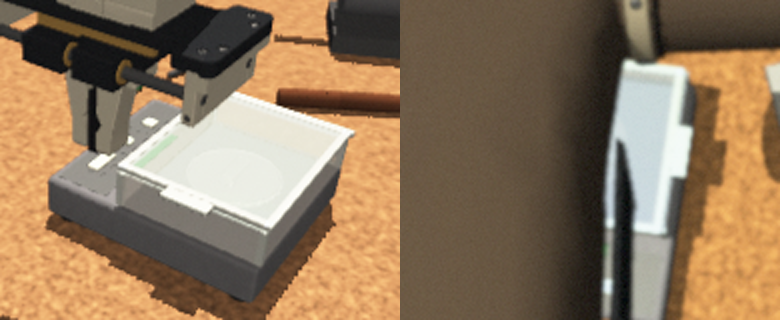

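```bash
python3 - <<'E'
import cv2
im=cv2.imread("pics/s3.png")[155:215,345:425]
g=cv2.createCLAHE(6,(3,3)).apply(cv2.cvtColor(im,6)); cv2.imwrite("pics/e.png",cv2.resize(g,None,fx=7,fy=7,interpolation=2))
E
```

```text
(no output)
```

View pics/e.png

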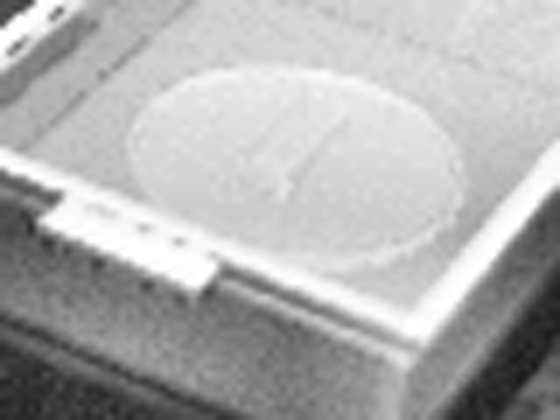

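The enhanced view shows the cover shut, and the bar's outline is visible through it in the middle of the pan at (300,150). The hand is clear, so I'm handing the job in.

```bash
python3 -c "
from station import arm
print(arm.job_done())"
```

```text
the job is handed in; nothing more can be done
None
```

The job is handed in at about 25 s: I pressed the long key at about 10 N for at least 0.75 s with the pan empty, though I didn't read the display to confirm the zero; the bar lies flat in the middle of the pan, the cover is shut and the hand is clear.

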